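# Set the coated glass plates to dry on the leaning rack

## Task

Set the coated glass chromatography plates out to dry. First fit the loose grey footboard down flat over both dowels of the drying rack, with its raised lip along the rack's front; then lean every plate that is lying on the bench on the rack: coated face outward, lower short edge on the footboard close up against the lip, back resting on the steel rail, standing square (not skewed) and no plate touching another. Hold the glass only lightly, and leave everything else on the bench where it is.

Things in the scene. Friction and masses are not known exactly. Their poses are not given: they have to be found in the camera images.
- rack: fixed metal drying rack, dark base; origin: centre of the underside of its base plate, x to its back (away from the robot), y along its length. Base plate 150 (x) x 400 (y) x 10 mm high. Takes four plates side by side (e.g. y = -132, -44, 44, 132 mm). A plate with its foot against the fitted footboard's lip and its back on the rail stands 55 degrees from the horizontal, centre at x = -5.6, z = 89 mm
- rail_mid (a point): middle of the rack's round steel rail, 12 mm thick, that the plates lean back on: along rack y, its axis at rack x = +30.5 mm, 125 mm above the bench, between two posts (12 mm along y, 16 mm along x, tops 138 mm above the bench) at rack y = +-190 mm
- dowel_l (a point): centre of the top of the rack's dowel at rack x = -34, y = +165 mm: steel, 10 mm in diameter, 18 mm above the base plate (top 28 mm above the bench), tip tapered
- dowel_r (a point): the same for the dowel at rack y = -165 mm
- footboard_center (a point): centre of the loose grey plastic footboard, 6 mm above its underside: 44 (x) x 360 (y) x 12 mm, 0.28 kg, flat on the bench at the start. On its front edge (-x) a lip 8 mm thick stands 10 mm above the board (inner face at x = -14 mm). x runs from lip to back, z up. Fitted, it lies at x = -40, y = 0, z = 16 mm in the rack's frame, axes parallel. Grip it across its width at the middle
- hole_l (a point): centre of the upper mouth of the footboard's through hole (13 mm in diameter) at board x = +6, y = +165 mm; goes over dowel_l
- hole_r (a point): the same for the hole at board y = -165 mm; goes over dowel_r
- plate_a_center (a point): centre of glass plate a: 160 mm long (x), 50 mm wide (y), 6 mm thick (z), 0.12 kg, white coating on its +z face, which is up at the start (flat on the bench). Either short edge may be the foot. Grip it by the long edges, across its width; it breaks if the fingers press it with more than 100 N (both added). None if absent
- plate_b_center (a point): the same for glass plate b
- plate_c_center (a point): the same for glass plate c
- plate_d_center (a point): the same for glass plate d
- beaker: bystander to be left alone: glass beaker, 60 mm in diameter, 75 mm high, loose, standing among the plates; origin at the centre of its underside
- beaker_big: bystander to be left alone: large glass beaker, 84 mm in diameter, 105 mm high, behind the rack; origin on its underside
- flask: bystander to be left alone: conical flask, 82 mm wide, 118 mm high, behind the rack; origin on its underside
- wash_bottle: bystander to be left alone: wash bottle with a blue cap, 68 mm wide, 205 mm high, back left; origin on its underside
- reagent: bystander to be left alone: amber bottle, 64 mm wide, 130 mm high, back right; origin on its underside
- spatula: bystander to be left alone: steel laboratory spatula lying behind the rack, 190 mm long, 4 mm thick; origin on its underside
- dish: bystander to be left alone: white dish, 90 mm wide, 22 mm high, right front; origin on its underside
Mind the look-alikes: they are no part of the job. Leave any pink look-alike of the part that bears plate_c_center alone.

How it is judged:
By the outcome, as a careful person would: the job done as asked, in the order asked, and still so for the second after the job is handed in, with the robot touching nothing.
Of plate_a, plate_b, plate_c, plate_d only 3 to 4 are there at a start; the rules pass over those that are not, and their reading is None.
At some moment in a run one of footboard may be knocked a few centimetres aside while the robot is not near it.
Once in a run the grip may slacken for a moment while it holds something.
It also fails if it takes over 210 s, if anything falls off the work surface, if the arm or the gripper's body presses on something with over 40 N, if the wrist force passes 120 N, or if a joint passes its speed limit or range.

## Robot

A 6-joint arm with a two-finger parallel gripper is mounted at the origin on the work surface. World frame = base frame: x ahead of the robot, y to its left, z up, the work surface at z = 0. Lengths are in mm, angles in degrees, forces in N, time in s.
With the tool pointing down it reaches from about 325 to 925 mm from the base axis. Payload 3.1 kg.
Tool frame: the origin (TCP) lies at the very end of the fingers, on their centre line; the grasp point (between the pads) lies grasp_offset behind it (grasp_offset is the distance from the TCP to the grasp point, in mm); z points along the fingers, x is the direction in which the jaws open and shut, and the axes are right-handed (so a half turn about z gives the same grasp; the last joint's range is limited). The gripper opens to 85 mm and grips with 20 to 120 N. Pads are 22 mm wide; open, the fingers measure 114 mm over their backs; the gripper's body (76 mm by 85 mm) begins 54 mm behind the grasp point. The pads swing forward as they close: fully open they stand 13 mm farther back than shut.
Start: joints at [-82.861, 12.427, 92.441, -0, 75.132, -6.429], TCP at [146.641, -607.565, 231.3] pointing down, gripper open.
Joint ranges: [-157.48, 157.48], [-44.54, 120.13], [17.64, 146.25], [-64.5, 244.5], [7.68, 150.69], [-147.95, 147.95]. Speed limits (degrees/s): [159.86, 159.86, 180, 180, 180, 180].

## Interface

Orientations are given as [roll, pitch, yaw] about the fixed x, y, z axes, in that order (R = Rz(yaw) Ry(pitch) Rx(roll)).
In Python, from station import * gives the robot as it stands. Calls block until the motion is done:
- goto(position, orientation): joint-space move of the TCP to a pose.
- move_l(position, attitude=None, speed=150): straight line of the TCP; attitude=None keeps the orientation; speed is the mean speed in mm/s.
- move_j(angles): joint-space move.
- grip(opening, squeeze=None): finger opening in mm; squeeze is the grip in N (None keeps the last); returns when the fingers have stopped.
- wait(seconds).
- solve_ik(position, orientation): joint angles nearest the present ones, or None.
- get_obs(): the state.
- get_image(name): name is "scene" or "top" or "wrist"; returns the picture (400x640x3 uint8, red, green, blue); there is no depth.
- get_calibration(name): a dict with "fx", "fy", "cx", "cy" (pixels), "D" ([k1, k2, p1, p2, k3] as OpenCV has them; the pictures are not rectified), "R" (3x3) and "t" (3): a world point X has camera coordinates R X + t; the wrist camera has in their place "mount" (4x4, takes a point from camera to tool coordinates, whose origin is the TCP and whose axes are the tool frame's). Camera axes: x right, y down, z forward; pixel columns grow to the right and rows downward; lengths in mm; the calibration is good to about 2 mm. A picture is of the moment at which its call begins: read the wrist's pose just before it. get_calibration takes no time and is no camera call.
A pose or a line that the arm cannot do raises Unreachable and nothing moves.
- sign_off(): hands the job in, once; it reports no verdict.
Trained networks look in the newest picture that a camera, given by its name, has taken for a name from the list of things; names that differ only in an ending like _2 or _b are one class to them, and where a whole thing is asked for, a point or a joint stands for the part that bears it (a point fixed in the world has none). Each returns a list of dicts, best first, with "score" (0 to 1); they miss things now and then, are a little off and sometimes report something else, mostly with a low value. They report only what shows in the picture. A call takes as long as a camera call. They do not tell look-alikes from the thing itself.
- spot_in(name, camera): "extent" ([centre column, centre row, width, height] in pixels, round what is visible of it).
- regions_of(name, camera): "region" (400x640 bool, what is visible of it) and "extent" ([centre column, centre row, width, height] in pixels, round what is visible of it).
The state is a dict: "t": time; "joint_pos": joint angles; "qvel": joint speeds; "effort": joint torques, N m; "tcp_pos": TCP position; "ee_rot": TCP orientation; "wrist_force": force on the tool from outside, world axes, zero at the start; "moment": the same for the moment, N m; "grip_width": finger opening in mm.
Only numpy, scipy, OpenCV 4.12 (cv2) and the standard library are available. Lean on these libraries where they do the work, as an engineer would, in place of code of your own. Each camera call takes 0.05 s, during which the arm holds its last target.

## Working session

There is one attempt and no reset: what is moved stays moved. The work goes in short steps, each a Python script; the robot and the scene stay as the last script left them, time stands still between calls to the robot, and variables do not carry over. Pictures are saved under pics/ and viewed, and the job is handed in when it is done.

```bash
ls; mkdir -p pics
python3 - <<'E'
from station import *
import cv2
o=get_obs();print(o)
for n in ["scene","top","wrist"]:
    im=get_image(n);cv2.imwrite(f"pics/{n}0.png",im[:,:,::-1])
    c=get_calibration(n);print(n,c)
E
```

```text
pics
{'t': 0.0, 'joint_pos': array([-8.28639424e+01,  1.24777566e+01,  9.25294291e+01, -1.11203114e-04,
        7.51303645e+01, -6.42860341e+00]), 'qvel': array([ 0.02443708, -0.05015751, -0.01044043,  0.00078741,  0.03922159,
        0.04471775]), 'effort': array([-4.29088504e-04, -3.96846592e+01, -3.03852582e+01, -2.77019526e-04,
        9.73955495e-03, -1.70999343e-06]), 'tcp_pos': array([ 146.50814695, -606.74810205,  229.94877588]), 'ee_rot': array([-1.79984706e+02,  1.36697397e-01, -7.64352921e+01]), 'wrist_force': array([0.47354125, 0.51659654, 0.36583841]), 'moment': array([ 0.00483153, -0.00221034,  0.05848773]), 'grip_width': 85.48752351953011}
scene {'fx': 393.7368106809304, 'fy': 393.7368106809304, 'cx': 321.61657952483324, 'cy': 195.63981455879116, 'D': array([-0.10079494,  0.        ,  0.        ,  0.        ,  0.        ]), 'R': array([[-0.30510368,  0.95204385,  0.0228966 ],
       [ 0.56809839,  0.20125102, -0.79797384],
       [-0.76431405, -0.23045724, -0.602257  ]]), 't': array([ 157.83128751, -199.18507741, 1509.45128685])}
top {'fx': 467.70303655069176, 'fy': 46
[... 190 characters left out ...]
22],
       [-0.99796049,  0.00642783, -0.06351019],
       [ 0.0634813 , -0.00460366, -0.99797241]]), 't': array([   6.31787656,  521.24742857, 1223.14664632])}
wrist {'fx': 309.61816805718985, 'fy': 309.61816805718985, 'cx': 321.4645455531174, 'cy': 203.2488731170278, 'D': array([-0.04263207,  0.        ,  0.        ,  0.        ,  0.        ]), 'mount': array([[ 9.99999902e-01,  4.41309446e-04, -3.79833684e-05,
        -1.81562272e+00],
       [-4.08654183e-04,  9.52275496e-01,  3.05239599e-01,
        -7.81458579e+01],
       [ 1.70875749e-04, -3.05239553e-01,  9.52275583e-01,
        -1.42508993e+02],
       [ 0.00000000e+00,  0.00000000e+00,  0.00000000e+00,
         1.00000000e+00]])}
```

View pics/top0.png

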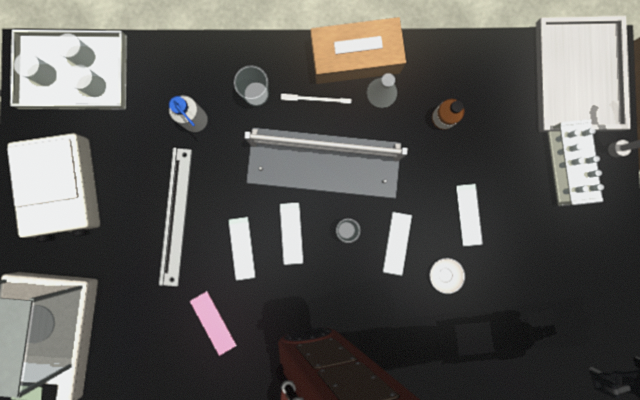

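View pics/scene0.png

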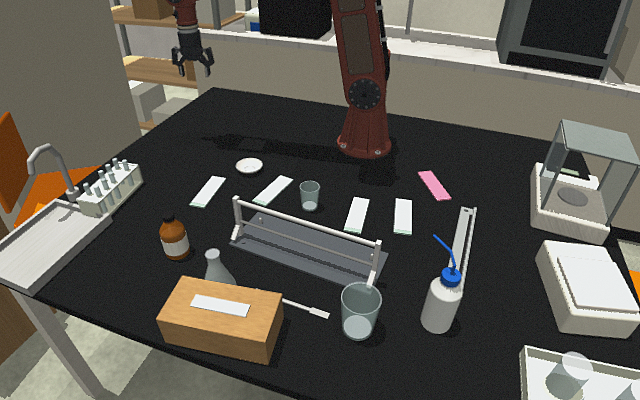

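Run:
```python
from station import *
get_image("top")
for n in ["plate_a_center","footboard_center","rack","beaker","hole_l","dowel_l","rail_mid"]:
    print(n,[(round(d["score"],2),[round(float(v),1) for v in d["extent"]]) for d in spot_in(n,"top")])
```

```text
plate_a_center []
footboard_center [(0.7, [178.4, 215.9, 34.1, 136.5])]
rack [(0.71, [327.6, 162.7, 165.6, 68.4]), (0.16, [398.4, 242.1, 29.1, 62.8])]
beaker [(0.62, [348.1, 227.0, 24.1, 23.8])]
hole_l [(0.63, [178.1, 214.3, 35.1, 137.8])]
dowel_l [(0.8, [327.1, 163.9, 160.1, 69.2]), (0.48, [347.6, 228.7, 26.7, 25.0])]
rail_mid [(0.7, [326.4, 162.8, 162.1, 71.7]), (0.6, [178.1, 214.1, 33.3, 141.9]), (0.39, [293.6, 232.6, 22.5, 63.1])]
```

The top view shows four white plates at about (242,248), (291,233), (397,243) and (470,214), and a pink look-alike at (213,323). The footboard is at (177,217), the rack at (325,160) and the beaker at (348,230). Next I'll write helpers and localise these.

```bash
cat > h.py <<'E'
from station import *
import station, numpy as np, cv2
from scipy.spatial.transform import Rotation as Ro
from scipy.optimize import least_squares
def Rm(rpy): return Ro.from_euler('xyz',rpy,degrees=True).as_matrix()
def rpy(M): return Ro.from_matrix(M).as_euler('xyz',degrees=True)
def cam(name,obs=None):
    c=get_calibration(name)
    K=np.array([[c['fx'],0,c['cx']],[0,c['fy'],c['cy']],[0,0,1.]]);D=np.array(c['D'],float)
    if 'mount' in c:
        o=obs or get_obs(); T=np.eye(4);T[:3,:3]=Rm(o['ee_rot']);T[:3,3]=o['tcp_pos']
        W=T@c['mount']; R=W[:3,:3].T; t=-R@W[:3,3]
    else: R,t=np.array(c['R']),np.array(c['t'])
    return K,D,R,t
def proj(X,c):
    K,D,R,t=c
    return cv2.projectPoints(np.asarray(X,float).reshape(-1,3),cv2.Rodrigues(R)[0],t,K,D)[0].reshape(-1,2)
def back(px,z,c):
    K,D,R,t=c
    u=cv2.undistortPoints(np.asarray(px,float).reshape(-1,1,2),K,D).reshape(-1,2)
    d=np.c_[u,np.ones(len(u))]@R; C=-R.T@t
    s=(z-C[2])/d[:,2]
    return C+s[:,None]*d
def shot(name,fn=None):
    o=get_obs(); im=get_image(name); c=cam(name,o)
    if fn: cv2.imwrite(f"pics/{fn}.png",im[:,:,::-1])
    return im,c
def down(yaw): return [180,0,yaw]
E
python3 - <<'E'
from h import *
print([n for n in dir(station) if not n.startswith('_')], getattr(station,'grasp_offset',None))
im,c=shot("top")
# white plates
hsv=cv2.cvtColor(im,cv2.COLOR_RGB2HSV)
m=((hsv[...,2]>150)&(hsv[...,1]<40)).astype(np.uint8)
n,l,st,ce=cv2.connectedComponentsWithStats(m)
for i in range(1,n):
    if 400<st[i,4]<3000:
        ctr=cv2.findContours((l==i).astype(np.uint8),cv2.RETR_EXTERNAL,cv2.CHAIN_APPROX_NONE)[0][0]
        P=back(ctr.reshape(-1,2),6,c)[:,:2].astype(np.float32)
        print(st[i],cv2.minAreaRect(P))
for name,px,z in [("board",[(185,150),(170,285),(184,156),(167,278)],12),("dowels",[(262,169),(385,181)],28),("rail",[(250,133),(404,150)],138),("base",[(248,183),(397,197)],10),("beaker",[(348,232)],0),("wrist",[(213,323)],6)]:
    print(name,back(px,z,c).round(0).tolist())
big=cv2.resize(im[120:300,140:420],None,fx=2.8,fy=2.8,interpolation=cv2.INTER_CUBIC)
cv2.imwrite("pics/topc.png",big[:,:,::-1])
E
```

```text
['Unreachable', 'get_calibration', 'get_image', 'get_obs', 'goto', 'grasp_offset', 'grip', 'move_j', 'move_l', 'regions_of', 'sign_off', 'solve_ik', 'spot_in', 'wait'] 18.700000000000003
[334  36  48  18 569] ((933.1051025390625, -108.11011505126953), (33.15985870361328, 128.85638427734375), 6.996577262878418)
[245 129 162  26 787] ((669.55517578125, -18.497314453125), (436.3062744140625, 28.047712326049805), 83.78465270996094)
[549 132  20  70 608] ((597.5048217773438, -638.6630859375), (186.22596740722656, 28.04645347595215), 5.774190902709961)
[ 159  148   32  138 1872] ((470.4317321777344, 382.35040283203125), (47.61878204345703, 362.11163330078125), 84.83750915527344)
[ 457  184   25   62 1171] ((469.1554260253906, -398.2107238769531), (160.82057189941406, 51.13897705078125), 4.839878082275391)
[ 280  203   23   62 1184] ((422.9834289550781, 75.39397430419922), (161.17323303222656, 51.67637252807617), 3.5942022800445557)
[ 383  212   29   63 1187] ((394.56756591796875, -205.78443908691406), (51.409854888916016, 161.28204345703125), 79.72048950195312)
[ 229  217   26   63 1195] (
[... 202 characters left out ...]
, 44.14306640625)
[   1  275   87  125 2370] ((164.00657653808594, 729.4523315429688), (219.23109436035156, 300.99627685546875), 84.3941650390625)
[   0  299   41  101 2475] ((134.35546875, 769.6083374023438), (257.67279052734375, 98.3565444946289), 3.121397018432617)
[ 21 303  41  79 649] ((146.01187133789062, 706.4622192382812), (96.3145751953125, 196.19003295898438), 83.31587982177734)
board [[646.0, 356.0, 12.0], [291.0, 391.0, 12.0], [630.0, 359.0, 12.0], [309.0, 399.0, 12.0]]
dowels [[592.0, 150.0, 28.0], [558.0, -173.0, 28.0]]
rail [[666.0, 166.0, 138.0], [622.0, -204.0, 138.0]]
base [[557.0, 189.0, 10.0], [517.0, -207.0, 10.0]]
beaker [[425.0, -77.0, 0.0]]
wrist [[191.0, 280.0, 6.0]]
```

View pics/topc.png

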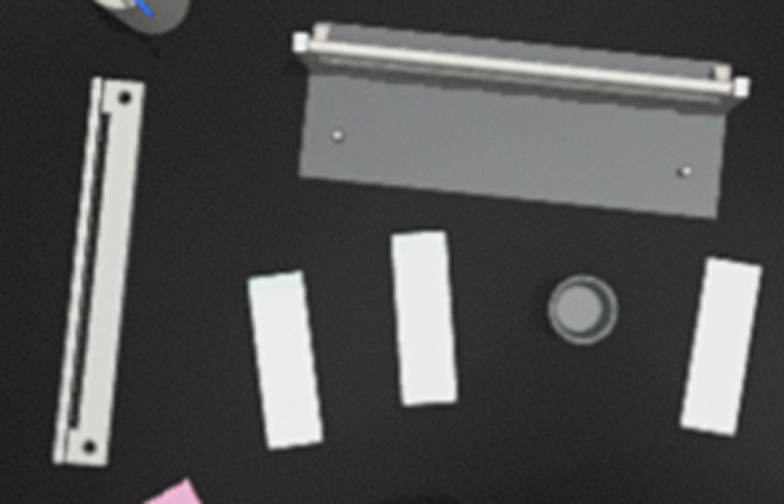

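```bash
cat >> h.py <<'E'
def blob(im,px,r,dark=True,ch=None):
    "centroid of dark/bright blob near px"
    g=cv2.cvtColor(im,cv2.COLOR_RGB2GRAY).astype(float)
    x0,y0=int(round(px[0])),int(round(px[1]))
    w=g[y0-r:y0+r+1,x0-r:x0+r+1]
    if not dark: w=-w
    bg=np.median(w); wt=np.clip(bg-w-0.35*(bg-w.min()),0,None)
    # keep component nearest centre
    n,l,st,ce=cv2.connectedComponentsWithStats((wt>0).astype(np.uint8))
    i=1+np.argmin(np.hypot(*(ce[1:]-r).T)/np.sqrt(st[1:,4])) if n>1 else 0
    wt=wt*(l==i); ys,xs=np.mgrid[-r:r+1,-r:r+1]
    return np.array([x0+(wt*xs).sum()/wt.sum(),y0+(wt*ys).sum()/wt.sum()]),st[i,4]
E
python3 - <<'E'
from h import *
byaw=-96.3; C=np.array([470,381.])
ty=np.array([np.sin(np.radians(byaw)),-np.cos(np.radians(byaw))])
p=C-40*ty
goto([*p,300],down(byaw)); move_l([*p,212],down(byaw)); wait(0.3)
o=get_obs();print(o['t'],o['tcp_pos'],o['ee_rot'],o['joint_pos'])
im,c=shot("wrist","w_board")
print(proj([[630,359,12],[309,399,12]],c))
E
```

```text
5.2917 [510.31027389 376.97951745 213.27613302] [-1.79901177e+02  7.21444452e-02 -9.62934940e+01] [ 3.01201257e+01  1.43327569e+01  9.21352447e+01 -6.30196766e-04
  7.34096447e+01  1.26413861e+02]
[[328.06200345  60.78575447]
 [322.99960325 324.12133333]]
```

View pics/w_board.png

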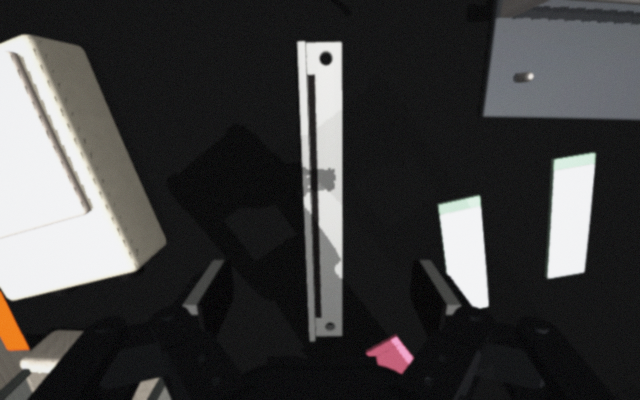

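The board stands upright in the view with its lip on the left. The holes are at about (326,58) and (330,326).

Run:
```python
from h import *
im,c=shot("wrist")
pts=[]
for p,r in [((326,58),9),((330,326),8)]:
    b,n=blob(im,p,r); print(b,n); pts.append(b)
H=back(pts,12,c); print(H, np.linalg.norm(H[0]-H[1]))
d=H[0]-H[1]; yaw=np.degrees(np.arctan2(d[1],d[0]))-90
bx=np.array([np.cos(np.radians(yaw)),np.sin(np.radians(yaw))])
print("yaw",yaw,"centre",(H[0]+H[1])[:2]/2-6*bx)
# board outline
ang=np.radians(yaw);by=np.array([-bx[1],bx[0]])
ctr=(H[0]+H[1])[:2]/2-6*bx
big=im.copy()
for x,y,z in [(22,180,12),(22,-180,12),(-22,180,22),(-22,-180,22),(-14,0,22),(6,165,12),(6,-165,12)]:
    q=proj([*(ctr+x*bx+y*by),z-6+6],c)[0]; cv2.circle(big,tuple(int(v) for v in q),2,(255,0,0),-1)
cv2.imwrite("pics/w_board2.png",cv2.resize(big[20:360,240:420],None,fx=1.7,fy=1.7)[:,:,::-1])
```

```text
[325.2817499   57.84909236] 134
[329.47802281 325.45870722] 63
[[632.84044651 361.36839678  12.        ]
 [305.84162933 390.44283945  12.        ]] 328.28882048453517
yaw -95.08097794294453 centre [469.87241957 381.88204126]
```

View pics/w_board2.png

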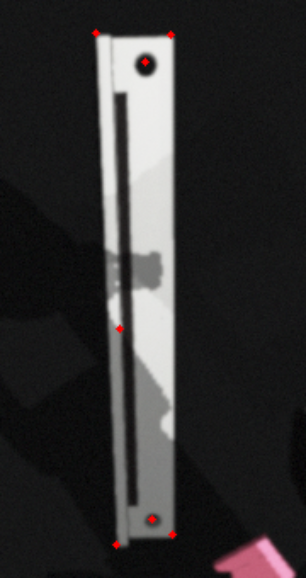

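```bash
cat >> h.py <<'E'
def descend(zs,att,xy,lim=4,speed=40):
    f0=get_obs()['wrist_force'].copy()
    for z in zs:
        move_l([*xy,z],att,speed); o=get_obs(); f=o['wrist_force']-f0
        print("z",z,o['tcp_pos'].round(1),f.round(1))
        if np.abs(f).max()>lim: return z
    return None
E
python3 - <<'E'
from h import *
yaw=-95.1; xy=[469.9,381.9]
grip(60,100); print(get_obs()['grip_width'])
goto([*xy,80],down(yaw)); 
print(descend([30,12,8,6,4,2,0,-2,-4],down(yaw),xy))
E
```

```text
60.03628657612859
z 30 [470.2 382.1  30.4] [-0.5  0.2 -0.3]
z 12 [469.7 381.8  11.6] [-0.3  0.3 -0.4]
z 8 [469.8 381.8   7.8] [-0.2  0.1  0.3]
z 6 [469.8 381.9   5.9] [ 0.3  1.2 -0.7]
z 4 [469.8 381.8   3.8] [ 0.9  0.3 -0.7]
z 2 [469.7 381.8   1.8] [-0.5  1.2 -0.2]
z 0 [ 4.697e+02  3.818e+02 -2.000e-01] [ 0.6  0.3 -1.4]
z -2 [469.7 381.8  -2.2] [ 0.2  0.7 -1.2]
z -4 [469.7 381.8  -4.2] [-0.5  0.9 -0.5]
None
```

Run:
```python
from h import *
yaw=-95.1; xy=[469.9,381.9]
print(descend([-5,-6,-7,-8,-9,-10,-11],down(yaw),xy,lim=3))
```

```text
z -5 [469.9 381.9  -5. ] [0.9 0.3 0.7]
z -6 [470. 382.  -5.] [-1.8 -2.2  6.4]
-6
```

Run:
```python
from h import *
yaw=-95.1; xy=[469.9,381.9]
move_l([*xy,0.5],down(yaw),40)
f0=get_obs()['wrist_force']
grip(0,100); wait(0.3); o=get_obs(); print(o['grip_width'],o['wrist_force']-f0,o['tcp_pos'],o['t'])
move_l([*xy,60],down(yaw),60); wait(.2); o=get_obs(); print(o['grip_width'],o['wrist_force']-f0,o['moment'],o['tcp_pos'],o['ee_rot'])
shot("wrist","w_held")
```

```text
41.59934851626849 [-1.87304849 -0.04871742  5.1632696 ] [469.896997   381.8605414    1.09087441] 11.5417
41.62253091519 [-0.09151461  0.84480619 -2.87031907] [ 0.03305172 -0.00672152 -0.01335592] [469.54566583 381.68889083  59.44321748] [ 1.79952083e+02 -3.62004136e-02 -9.51010545e+01]
```

View pics/w_held.png

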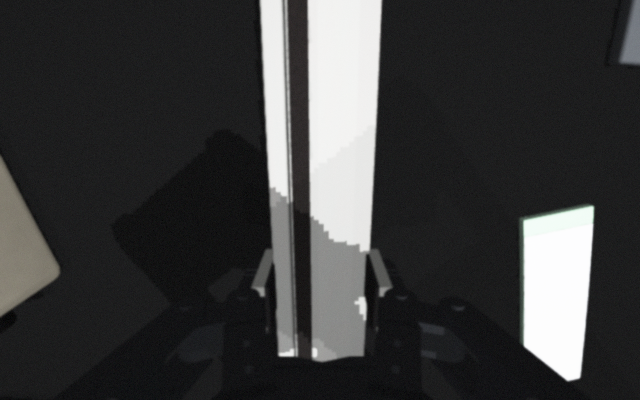

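Run:
```python
from h import *
yaw=-95.1; xy=[469.9,381.9]
move_l([*xy,240],down(yaw),150)
ry=-6.0; R=Rm([0,0,ry])[:2,:2]
D=np.array([[592,150],[558,-173.]]); mid=D.mean(0); ctr=mid+R@[-6,0]  # board centre
p=ctr+R@[-115,40]
goto([*p,228],down(ry)); wait(.4)
o=get_obs();print(o['t'],o['tcp_pos'],o['ee_rot'],o['grip_width'],o['wrist_force'])
im,c=shot("wrist","w_dow"); print(proj([[592,150,28],[558,-173,28]],c))
```

```text
16.575 [458.9034013   41.08226291 228.01387759] [-1.79999687e+02 -2.91768746e-03 -5.98340964e+00] 41.495120569318686 [ 0.67950853  0.13192623 -2.98003872]
[[439.89133106  62.43726999]
 [411.70838539 325.57638612]]
```

View pics/w_dow.png

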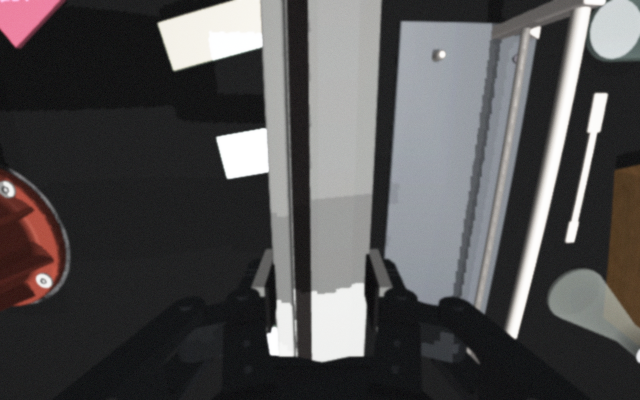

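Run:
```python
from h import *
ims=[]
im,c=shot("wrist"); g=[im[30:80,410:465]]
ry=-6.0; R=Rm([0,0,ry])[:2,:2]
ctr=np.array([575,-11.5])+R@[-6,0]; p=ctr+R@[-115,40-330]
move_l([*p,228],down(ry),200); wait(.4)
im,c=shot("wrist","w_dow2"); q=proj([[558,-173,28]],c)[0]; print(q, get_obs()['tcp_pos'],get_obs()['ee_rot'])
a,b=int(q[0]),int(q[1]); print(a,b); g.append(im[max(b-25,0):max(b-25,0)+50,a-27:a+28])
cv2.imwrite("pics/dz.png",cv2.resize(np.hstack(g),None,fx=7,fy=7,interpolation=cv2.INTER_NEAREST)[:,:,::-1])
```

```text
[440.35568939  57.04772171] [ 424.37957741 -287.13646324  228.01815382] [-1.79999885e+02  2.92217419e-04 -5.98577389e+00]
440 57
```

View pics/dz.png

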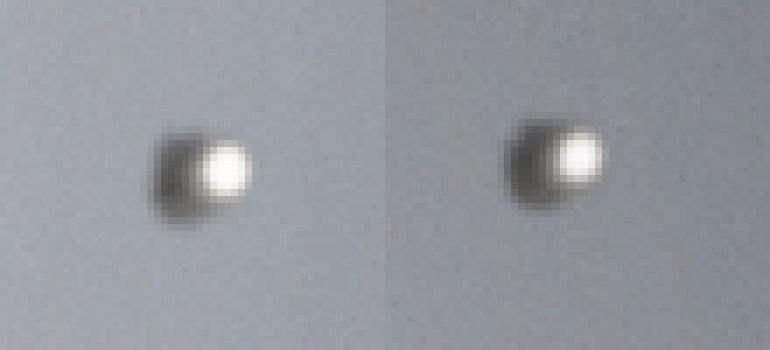

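View pics/w_dow2.png

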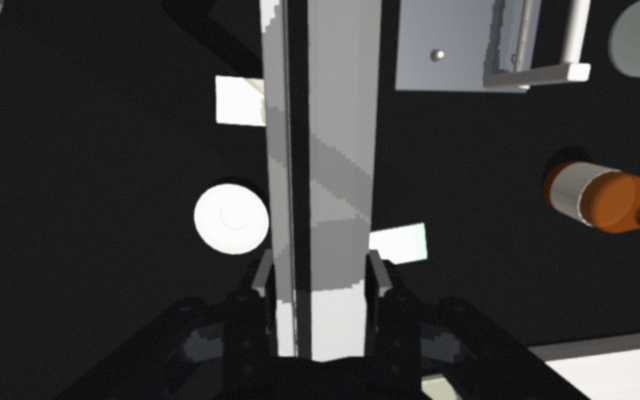

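Run:
```python
from h import *
o={'tcp_pos':np.array([458.9034013,41.08226291,228.01387759]),'ee_rot':np.array([180,0,-5.9834])}
L=back([[441.8,53.6]],28,cam("wrist",o))[0]
Rr=back([[439.9,53.9]],28,cam("wrist"))[0]
d=L-Rr; yaw=np.degrees(np.arctan2(d[1],d[0]))-90
R=Rm([0,0,yaw])[:2,:2]; mid=((L+Rr)/2)[:2]
print(L,Rr,np.linalg.norm(d),yaw,mid, "rack",mid+R@[34,0],"board",mid+R@[-6,0])
im,c=shot("top","top1")
print(proj([L,Rr],c))
```

```text
[593.98259581 158.28051203  28.        ] [ 557.50819383 -170.05450133   28.        ] 330.3547532548639 -6.338939229795557 [575.74539482  -5.88699465] rack [609.53752387  -9.64092782] board [569.78207793  -5.22453585]
[[258.84294943 168.28525272]
 [383.70110799 181.30055657]]
```

```bash
cat >> h.py <<'E'
RY=-6.34; RR=Rm([0,0,RY]); RACK=np.array([609.54,-9.64,0])
def rk(p): return RACK+RR@np.asarray(p,float)
BT=np.array([569.87,-4.37])
E
python3 - <<'E'
from h import *
move_l([*BT,228],down(RY),200); move_l([*BT,60],down(RY),120); move_l([*BT,40],down(RY),60); wait(.3)
o=get_obs();print(o['t'],o['tcp_pos'],o['ee_rot'],o['grip_width'],o['wrist_force'])
im,c=shot("top","top2")
cv2.imwrite("pics/top2c.png",cv2.resize(im[140:215,235:415],None,fx=4.4,fy=4.4,interpolation=cv2.INTER_CUBIC)[:,:,::-1])
E
```

```text
23.05 [570.20648369  -4.43180193  40.35795748] [ 1.79997778e+02 -4.16783663e-02 -6.33948088e+00] 41.220445547041294 [ 0.45844876  0.27748915 -2.83691509]
```

View pics/top2c.png

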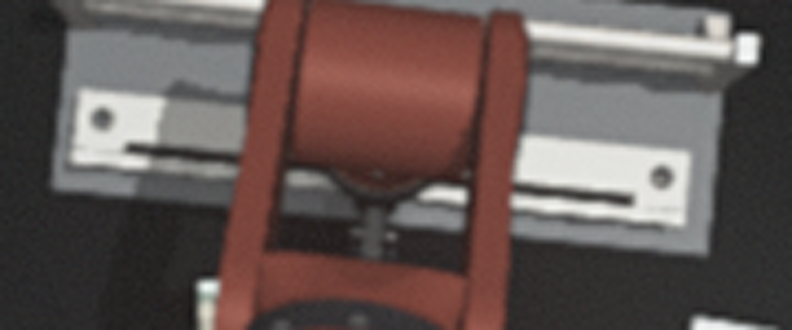

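Both holes show a dowel tip roughly centred inside. I'll descend with force monitoring.

Run:
```python
from h import *
print(descend([32,28,26,24,22,20,18,16,14,13,12,11,10],down(RY),BT,lim=10,speed=30))
o=get_obs();print(o['moment'],o['grip_width'],o['t'])
```

```text
z 32 [568.   -4.   30.9] [-4.5  0.9 -0.9]
z 28 [567.9  -4.5  27.1] [-5.9 -0.7  1.1]
z 26 [568.1  -4.9  26.1] [-10.1  -2.    6.5]
26
[-0.47396386  0.31670528  0.02631339] 41.252366779343674 24.05
```

Run:
```python
from h import *
wait(.3);o=get_obs();print(o['tcp_pos'],o['ee_rot'],o['wrist_force'],o['moment'])
im,c=shot("scene","sc1")
cv2.imwrite("pics/sc1c.png",cv2.resize(im[120:320,190:430],None,fx=3.3,fy=3,interpolation=cv2.INTER_CUBIC)[:,:,::-1])
```

```text
[568.16446758  -4.96033303  26.08230806] [179.91703922   0.20423431  -6.31853376] [-8.04039446 -2.013139    4.01453046] [-0.29603595  0.3096592   0.0090309 ]
```

View pics/sc1c.png

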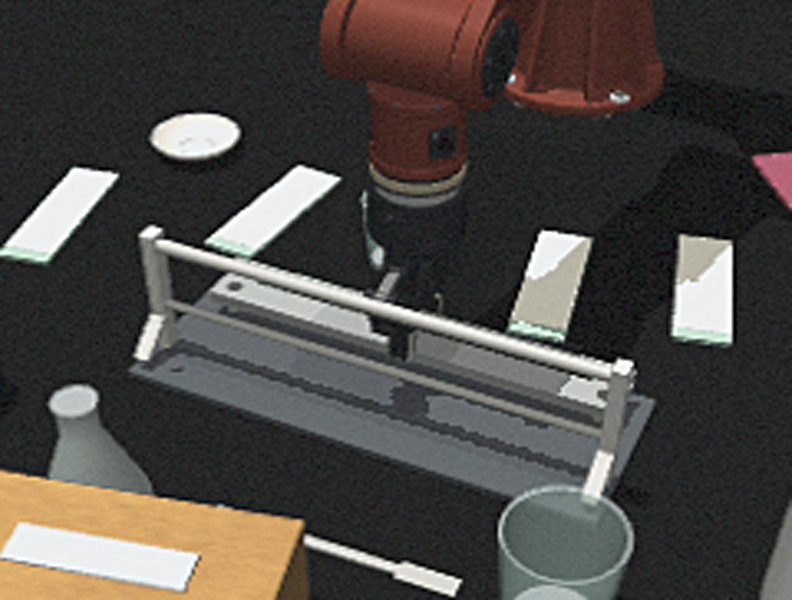

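The side force shows the dowels pushing the board towards -x, so I'll shift the target that way to relieve it.

Run:
```python
from h import *
T=BT.copy(); f0=np.array([.45,.3,-2.85])
for k in range(6):
    move_l([*T,26],down(RY),20); wait(.2); o=get_obs(); f=o['wrist_force']-f0
    print(T,o['tcp_pos'].round(2),f.round(1),o['moment'].round(2))
    if abs(f[:2]).max()<1.5: break
    T+= np.clip(f[:2]*0.2,-1.2,1.2)
np.save("T.npy",T)
```

```text
[569.87  -4.37] [568.15  -4.95  26.08] [-9.7 -2.5  6.5] [-0.33  0.27 -0.01]
[568.67        -4.86814776] [568.24  -5.27  26.35] [-6.9 -1.2  5.4] [-0.25 -0.08 -0.06]
[567.47        -5.10807199] [568.21  -5.36  26.41] [-2.2 -2.3  3.8] [-0.24 -0.26  0.  ]
[567.03562423  -5.57769605] [568.15  -5.57  26.46] [3.  0.  1.5] [-0.02 -0.6   0.04]
[567.63610102  -5.57690443] [568.13  -5.56  26.32] [1.6 0.6 3.8] [ 0.03 -0.58  0.07]
[567.95488655  -5.46252388] [568.14  -5.54  26.25] [ 0.3 -0.4  5.8] [-0.07 -0.53  0.08]
```

Run:
```python
from h import *
T=np.load("T.npy"); f0=np.array([.45,.3,-2.85])
for z in np.arange(25,9.5,-1):
    move_l([*T,z],down(RY),20); wait(.15); o=get_obs(); f=o['wrist_force']-f0
    print(z,T.round(2),o['tcp_pos'].round(2),f.round(1),o['moment'].round(2),round(o['grip_width'],1))
    if abs(f).max()>18: break
    T+= np.clip(f[:2]*0.12,-.6,.6)
np.save("T.npy",T)
```

```text
25.0 [567.95  -5.46] [568.36  -5.77  25.57] [ 0.1 -0.9  7.1] [-0.15 -0.49  0.06] 42.0
24.0 [567.96  -5.57] [568.66  -6.06  23.88] [ 4.8 -1.5  1.4] [-0.63 -0.8  -0.18] 41.5
23.0 [568.54  -5.74] [568.92  -6.28  22.39] [ 5.  -3.3  0.4] [-0.51 -0.97  0.02] 41.3
22.0 [569.13  -6.14] [568.94  -6.42  21.43] [ 4.2 -2.7 -0.3] [-0.53 -0.86  0.12] 41.2
21.0 [569.64  -6.47] [568.95  -6.49  20.45] [ 2.  -3.1 -1.1] [-0.46 -0.57  0.11] 41.6
20.0 [569.88  -6.84] [568.99  -6.57  19.56] [ 1.  -1.5  0.3] [-0.21 -0.26  0.13] 41.5
19.0 [570.    -7.02] [569.3   -6.71  18.66] [-0.1  0.2  0.7] [-0.06 -0.02 -0.06] 41.5
18.0 [569.99  -7.  ] [569.92  -6.98  17.95] [-0.6 -0.6 -0.3] [0.06 0.02 0.03] 41.3
17.0 [569.91  -7.06] [569.93  -7.06  17.01] [-0.5 -0.2  0.4] [ 0.04 -0.02 -0.02] 41.6
16.0 [569.85  -7.09] [569.87  -7.1   16.  ] [-0.9 -0.4 -0.5] [0.06 0.08 0.02] 41.3
15.0 [569.74  -7.13] [569.74  -7.14  14.99] [-0.7  0.1  0.5] [ 0.01 -0.03  0.04] 41.2
14.0 [569.66  -7.12] [569.66  -7.13  13.99] [-1.  -0.3  0.3] [-0.03 -0.01  0.01] 41.6
13.0 [569.54  -7.16] [569.55  -7.15  13.03] [-0.2 -0.5 -0.2] [ 0.03 -0.03 -0.  ] 41.5
12.0 [569.51  -7.22] [569.52  -7.23  11.99] [-0.3  0.2  0.6] [ 0.    0.02 -0.01] 41.5
11.0 [569.47  -7.2 ] [569.79  -7.25  11.18] [ 0.5 -0.4  1.2] [-0.09 -0.1   0.01] 41.5
10.0 [569.54  -7.24] [569.8  -7.2  11.1] [-4.  -0.4  8.1] [ 0.07  0.33 -0.  ] 41.4
```

Run:
```python
from h import *
T=np.load("T.npy")
move_l([*T,11],down(RY),20); grip(60); wait(.2); print(get_obs()['wrist_force'])
move_l([*T,40],down(RY),40); move_l([*T,240],down(RY),200)
p=rk([-46-60,40,0]); move_l([p[0],p[1],240],down(RY),200); wait(.3)
o=get_obs();print(o['t'],o['tcp_pos'],o['wrist_force']);im,c=shot("wrist","w_fit")
shot("top","top3"); shot("scene","sc2")
```

```text
[-0.0473028  -0.03091657  0.75849789]
37.1417 [509.27012501  41.21694096 239.96705749] [ 0.13954267 -0.52084727  0.58370161]
```

View pics/w_fit.png

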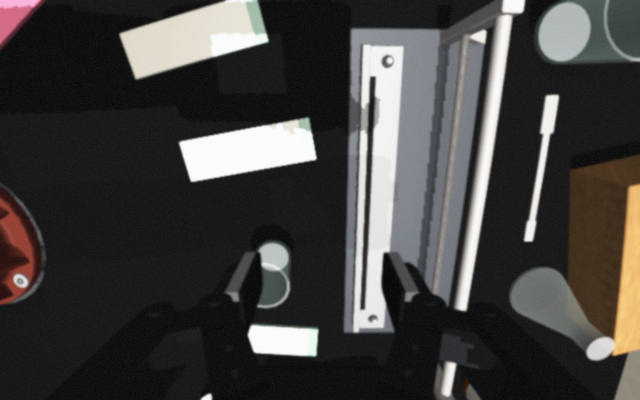

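View pics/sc2.png

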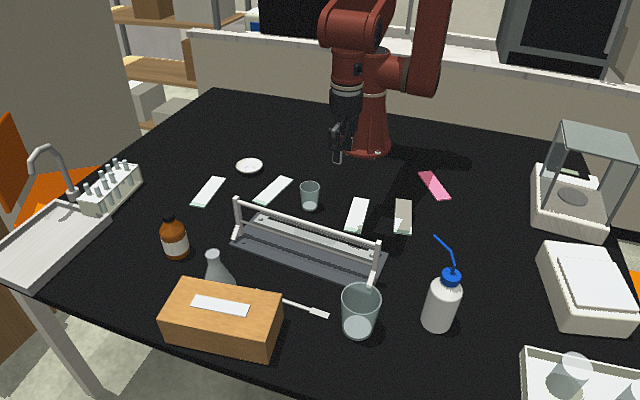

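Both dowel tips show in the holes, at (388,61) and (373,319). The board lies flat with its lip at the front. Next I'll check that the tilted placing poses are reachable.

```bash
cat >> h.py <<'E'
RACK=np.array([609.35,-11.2,0])
S,C_=np.sin(np.radians(55)),np.cos(np.radians(55))
ZT=np.array([S,0,-C_]); XT=np.array([0,-1.,0]); YT=np.cross(ZT,XT)
RT=RR@np.column_stack([XT,YT,ZT]); ATT=list(rpy(RT))
UP=np.array([C_,0,S])   # along plate, up
DEPTH=5.0
def place_tcp(y,along=0,out=0,ds=0):
    "TCP for plate centre at slot y, moved up along plate and outward, ds=grasp offset from plate centre along UP"
    c=np.array([-5.6,y,89.])+UP*(along+ds)-ZT*out+ZT*DEPTH
    return list(rk(c))
SL=[132,44,-44,-132]
E
python3 - <<'E'
from h import *
print(ATT)
for y in SL:
    for a,o_ in [(0,0),(12,0),(60,60)]:
        q=solve_ik(place_tcp(y,a,o_),ATT); print(y,a,np.round(q,0) if q is not None else None)
for x,y,a in [(384.3,206.7,7.3),(423,75.4,3.6),(394.6,-205.8,-10.3),(469.2,-398.2,4.8)]:
    for z in [-2,150]:
        q=solve_ik([x,y,z],down(a-90)); print(np.round(q,0) if q is not None else None)
im,c=shot("top"); 
for n in range(1): pass
print(get_obs()['t'])
E
```

```text
[np.float64(-125.00000000000001), np.float64(0.0), np.float64(-96.34000000000002)]
132 0 [  12.   13.  129.  224.   21. -122.]
132 12 [  11.   12.  128.  226.   20. -124.]
132 60 None
44 0 [ -2.  10. 133. 193.  18. -99.]
44 12 [  -2.    9.  133.  194.   17. -100.]
44 60 None
-44 0 [-16.   8. 135. 156.  19. -73.]
-44 12 [-16.   7. 134. 155.  18. -71.]
-44 60 [-16.  -7. 137. 116.   9. -32.]
-132 0 [-29.   9. 134. 129.  24. -55.]
-132 12 [-29.   8. 133. 126.  23. -52.]
-132 60 [-30.  -6. 136.  96.  20. -20.]
[ 19.  10. 125.  -0.  45. 102.]
[ 19.  -6. 121.   0.  65. 102.]
[  1.  10. 126.  -0.  45.  87.]
[  1.  -7. 122.  -0.  65.  87.]
[-37.  11. 124.  -0.  45.  64.]
[-37.  -5. 120.  -0.  65.  64.]
[-47.  28. 101.  -0.  52.  38.]
[-47.  16.  98.  -0.  67.  38.]
37.3417
```

Run:
```python
from h import *
for y in SL:
    for dx,dz in [(0,30),(-20,30),(0,60),(-30,60),(0,100),(20,100),(-40,100),(0,150)]:
        p=np.array(place_tcp(y))+RR@[dx,0,dz]
        q=solve_ik(p,ATT); print(y,dx,dz,np.round(q,0) if q is not None else None)
```

```text
132 0 30 [  12.    8.  129.  233.   18. -131.]
132 -20 30 [  12.    6.  132.  234.   19. -131.]
132 0 60 None
132 -30 60 None
132 0 100 None
132 20 100 None
132 -40 100 None
132 0 150 None
44 0 30 [  -2.    5.  134.  197.   14. -104.]
44 -20 30 [  -1.    2.  136.  198.   14. -104.]
44 0 60 [  -2.    0.  133.  205.    9. -112.]
44 -30 60 [  -1.   -4.  137.  208.    9. -114.]
44 0 100 None
44 20 100 None
44 -40 100 None
44 0 150 None
-44 0 30 [-16.   3. 135. 149.  15. -65.]
-44 -20 30 [-16.   1. 138. 148.  15. -64.]
-44 0 60 [-16.  -2. 135. 136.  11. -52.]
-44 -30 60 [-17.  -6. 139. 132.  11. -48.]
-44 0 100 [-16.  -8. 134. 101.   8. -17.]
-44 20 100 None
-44 -40 100 [-17. -14. 140.  91.   9.  -7.]
-44 0 150 [-16. -14. 133.  51.  10.  34.]
-132 0 30 [-29.   4. 134. 119.  22. -45.]
-132 -20 30 [-31.   2. 137. 118.  22. -44.]
-132 0 60 [-29.  -1. 134. 108.  20. -32.]
-132 -30 60 [-32.  -5. 138. 104.  21. -30.]
-132 0 100 [-29.  -6. 133.  89.  19. -13.]
-132 20 100 [-28.  -4. 131.  91.  18. -14.]
-132 -40 100 [-32. -12. 138.  85.  21. -10.]
-132 0 150 [-29. -13. 132.  68.  20.  10.]
```

```bash
cat >> h.py <<'E'
def plates(im,c):
    hsv=cv2.cvtColor(im,cv2.COLOR_RGB2HSV)
    m=((hsv[...,2]>90)&(hsv[...,1]<60)).astype(np.uint8)
    n,l,st,ce=cv2.connectedComponentsWithStats(m); out=[]
    for i in range(1,n):
        if 800<st[i,4]<1600:
            ctr=cv2.findContours((l==i).astype(np.uint8),cv2.RETR_EXTERNAL,cv2.CHAIN_APPROX_NONE)[0][0]
            (x,y),(w,h),a=cv2.minAreaRect(back(ctr.reshape(-1,2),6,c)[:,:2].astype(np.float32))
            if w<h: w,h,a=h,w,a+90
            if abs(w-160)<12 and abs(h-50)<8:
                a=(a+90)%180-90; out.append((round(x,1),round(y,1),round(a,1),round(w),round(h)))
    return sorted(out,key=lambda v:-v[1])
def pick(x,y,a,sq=30):
    yaw=a-90
    grip(66,sq)
    goto([x,y,60],down(yaw)); move_l([x,y,10],down(yaw),100); wait(.1)
    f0=get_obs()['wrist_force']
    move_l([x,y,-2],down(yaw),30); wait(.1); o=get_obs(); print("down",o['tcp_pos'].round(1),(o['wrist_force']-f0).round(1))
    grip(0,sq); wait(.2); o=get_obs(); print("grip",round(o['grip_width'],1),(o['wrist_force']-f0).round(1))
    move_l([x,y,40],down(yaw),60); wait(.2); o=get_obs()
    print("lift",round(o['grip_width'],1),(o['wrist_force']-f0).round(1),o['moment'].round(2),o['t'])
E
python3 - <<'E'
from h import *
im,c=shot("top"); P=plates(im,c); print(P)
x,y,a=P[0][:3]
pick(x,y,a)
shot("wrist","w_p1")
E
```

```text
[(385.2, 206.5, 7.7, 163, 55), (419.6, 75.2, 3.8, 155, 56), (394.8, -206.2, -10.3, 164, 55), (469.4, -397.8, 4.8, 165, 55)]
down [385.3 206.5  -2. ] [0.3 1.2 0.2]
grip 48.4 [-1.6  0.9  6.7]
lift 48.8 [ 1.4  0.6 -1. ] [ 0.06 -0.   -0.01] 42.0833
```

View pics/w_p1.png

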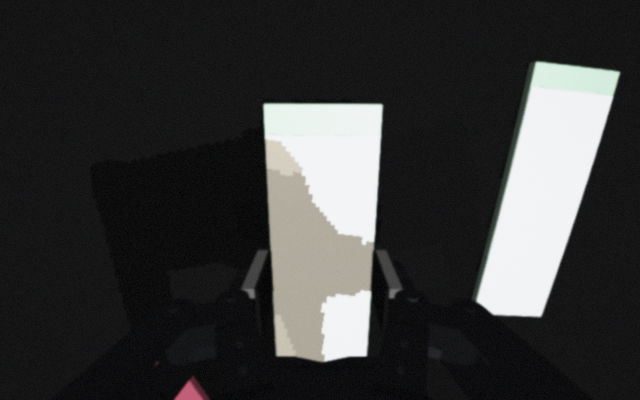

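The plate is held square in the grip (width 48.8, weight 1 N). I'll transfer it in steps.

Run:
```python
from h import *
o=get_obs(); p=o['tcp_pos']; 
move_l([p[0],p[1],200],None,200)
y=132
Q1=np.array(solve_ik(np.array(place_tcp(y))+RR@[0,0,28],ATT)); print(Q1.round(1))
Q0=get_obs()['joint_pos']
Qm=Q1.copy(); Qm[1]-=22; Qm[4]=28
for s in [.25,.5,.75,1]:
    move_j(list(Q0+(Qm-Q0)*s)); o=get_obs(); print(o['t'],o['tcp_pos'].round(0),(Rm(o['ee_rot'])[:,2]).round(2),(Rm(o['ee_rot'])[:,0]).round(2),round(o['grip_width'],1))
shot("scene","sc3")
```

```text
[  11.5    8.6  129.3  232.3   18.5 -130.4]
44.0417 [398. 430. 301.] [ 0.07  0.79 -0.61] [ 0.63 -0.51 -0.59] 48.9
45.0 [527. 432. 488.] [0.52 0.85 0.06] [ 0.82 -0.48 -0.33] 48.7
45.9583 [641. 244. 530.] [0.93 0.29 0.25] [ 0.34 -0.92 -0.2 ] 48.8
46.9167 [646.  88. 400.] [ 0.98 -0.18 -0.13] [-0.19 -0.98 -0.1 ] 49.1
```

View pics/sc3.png

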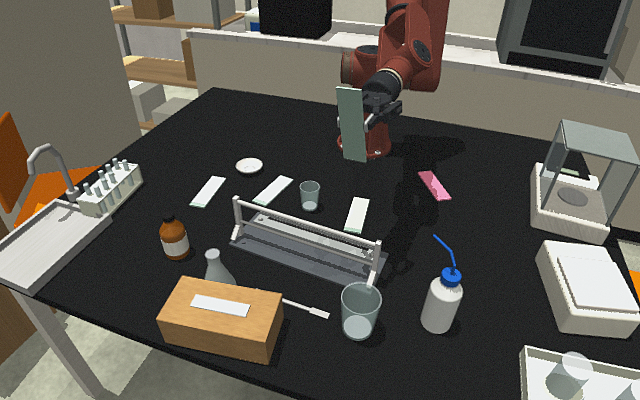

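```bash
sed -i 's/^SL=.*/SL=[126,42,-42,-126]/' h.py
cat >> h.py <<'E'
def report(tag,f0=None):
    o=get_obs(); f=o['wrist_force']-(0 if f0 is None else f0)
    print(tag,round(o['t'],1),"rk",(RR.T@(o['tcp_pos']-RACK)).round(1),"F",(RR.T@f).round(1),"M",o['moment'].round(2),"w",round(o['grip_width'],1)); return RR.T@f
def to_pre(y):
    Q1=np.array(solve_ik(np.array(place_tcp(y))+RR@[0,0,28],ATT))
    Q0=get_obs()['joint_pos']; Qm=Q1.copy(); Qm[1]-=22; Qm[4]=28
    move_j(list(Qm)); return Q1,Qm
E
python3 - <<'E'
from h import *
y=SL[0]
Q1=np.array(solve_ik(np.array(place_tcp(y))+RR@[0,0,28],ATT)); print(Q1.round(1))
Q0=get_obs()['joint_pos']
for s in [.5,.75,1]:
    move_j(list(Q0+(Q1-Q0)*s)); report(s)
wait(.3); report("pre"); print(get_obs()['ee_rot'],ATT)
shot("wrist","w_pre"); shot("scene","sc4")
im=cv2.imread("pics/sc4.png"); cv2.imwrite("pics/sc4c.png",cv2.resize(im[120:320,190:430],None,fx=3.3,fy=3))
E
```

```text
[  10.7    8.3  129.6  230.5   18.1 -129.1]
0.5 47.6 rk [ 28.3 118.9 257.1] F [-0.   0.1 -1.2] M [0.07 0.58 0.05] w 48.7
0.75 48.0 rk [ 17.8 123.4 186. ] F [ 0.7 -1.  -0.6] M [ 0.1   0.53 -0.04] w 48.8
1 48.4 rk [ -0.4 125.8 116.1] F [ 0.4 -1.1 -1.4] M [ 0.12  0.52 -0.03] w 48.7
pre 48.6 rk [ -0.4 126.3 116.2] F [ 1.1  0.1 -1.2] M [0.08 0.52 0.02] w 48.9
[-1.24795548e+02  3.77166878e-02 -9.63490256e+01] [np.float64(-125.00000000000001), np.float64(0.0), np.float64(-96.34000000000002)]
```

View pics/w_pre.png

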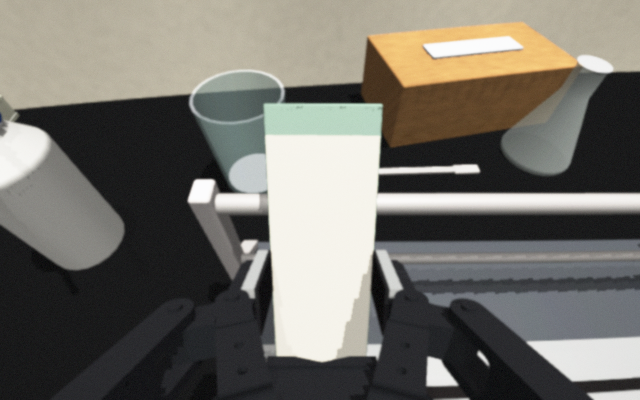

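View pics/sc4c.png

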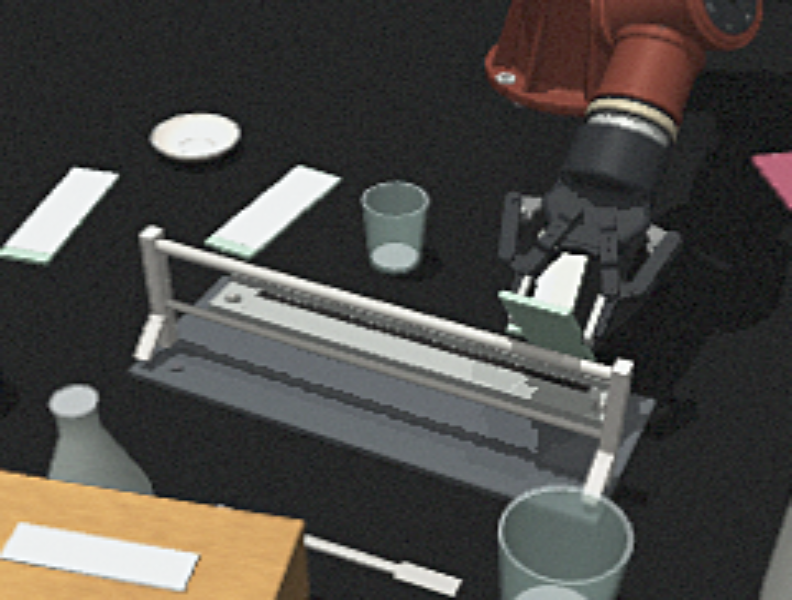

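```bash
cat >> h.py <<'E'
def seat(y):
    move_l(place_tcp(y,14,3),ATT,60); wait(.2); f0=get_obs()['wrist_force']; report("a14",f0)
    along=14;out=1.5
    while along>-6:
        along-=2 if along>6 else 1
        move_l(place_tcp(y,along,out),ATT,30); wait(.12); f=report(f"al{along}",f0)
        if f@UP>3.0: break
    while out>-4:
        out-=1
        move_l(place_tcp(y,along,out),ATT,20); wait(.12); f=report(f"out{out}",f0)
        if f@(-ZT)>3.0: break
    return along,out,f0
E
python3 - <<'E'
from h import *
print(seat(SL[0]))
im,_=shot("wrist","w_seat")
E
```

```text
a14 49.4 rk [  4.2 126.1  99.8] F [0. 0. 0.] M [0.04 0.49 0.01] w 48.8
al12 49.7 rk [  4.1 126.   96.8] F [-0.1  1.3 -0.7] M [0.08 0.54 0.01] w 48.7
al10 50.1 rk [  3.  126.   95.1] F [ 1.2  0.2 -1.1] M [0.05 0.49 0.05] w 48.4
al8 50.5 rk [  1.8 126.   93.5] F [-0.1  1.2 -0.1] M [0.08 0.6  0.02] w 48.9
al6 50.8 rk [  0.7 126.   91.9] F [ 0.4  0.6 -0.9] M [0.08 0.52 0.03] w 49.0
al5 51.2 rk [  0.2 126.   91.1] F [-0.4  0.4 -0.5] M [0.02 0.57 0.01] w 48.9
al4 51.6 rk [ -0.4 126.   90.3] F [-0.4 -0.  -1.2] M [ 0.1   0.58 -0.02] w 49.0
al3 51.9 rk [ -1.  126.   89.5] F [-0.2  0.9 -0.2] M [ 0.13  0.53 -0.04] w 48.9
al2 52.3 rk [ -1.6 126.   88.6] F [ 0.2  0.4 -0.5] M [0.07 0.55 0.04] w 49.1
al1 52.7 rk [ -2. 126.  88.] F [ 0.3  0.1 -0.8] M [0.08 0.45 0.03] w 48.7
al0 53.0 rk [ -2.  126.   87.9] F [1.9 0.7 1.2] M [-0.04  0.04 -0.05] w 49.1
al-1 53.4 rk [ -2.  126.1  87.7] F [3.4 0.  5.6] M [-0.1  -0.45  0.04] w 48.6
out0.5 53.8 rk [ -1.2 126.1  87.1] F [3.5 1.  6.2] M [-0.13 -0.63  0.01] w 48.8
out-0.5 54.1 rk [ -1.  126.1  87. ] F [-6.8  1.  14.1] M [-0.1  -0.84 -0.07] w 48.9
(-1, -0.5, array([-0.11806143, -0.52980645, -0.47575383]))
```

View pics/w_seat.png

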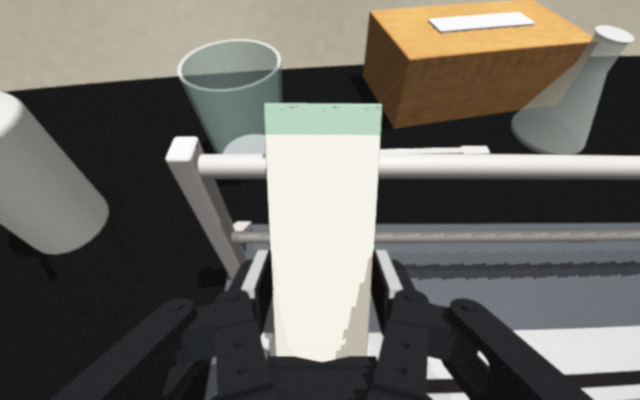

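Foot and rail contact both came at the nominal geometry. I'll relax slightly, release and retract.

```bash
cat >> h.py <<'E'
def release(y,along,out,f0):
    move_l(place_tcp(y,along+.8,out+.6),ATT,20); wait(.15); report("relax",f0)
    grip(62); wait(.3); report("open",f0)
    p=np.array(place_tcp(y,along,out)); 
    move_l(list(p-RT[:,2]*45),ATT,80)
    report("back",f0)
E
python3 - <<'E'
from h import *
release(SL[0],-1,-.5,get_obs()['wrist_force'])
shot("wrist","w_rel"); print(get_obs()['joint_pos'].round(0)); shot("top","top4")
E
```

```text
relax 54.6 rk [ -1.1 126.1  87.1] F [ 6.9  2.1 -5.5] M [-0.08 -0.58  0.04] w 48.8
open 55.2 rk [ -2.  126.   85.6] F [  4.6   2.2 -13.1] M [-0.02  0.38 -0.01] w 61.8
back 55.9 rk [-38.3 126.1 111.1] F [  6.2   1.9 -12.3] M [ 0.    0.4  -0.02] w 61.7
[  12.    5.  134.  231.   20. -129.]
```

View pics/w_rel.png

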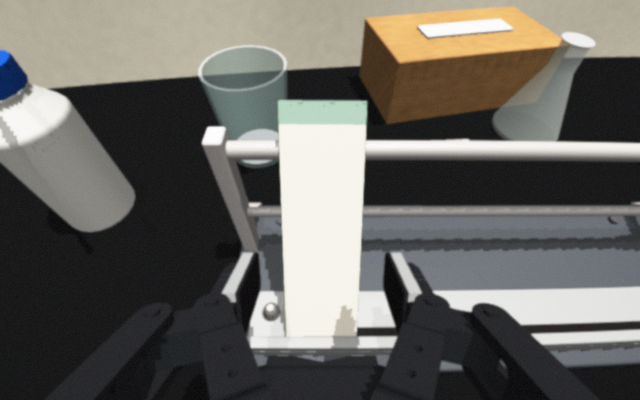

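View pics/top4.png

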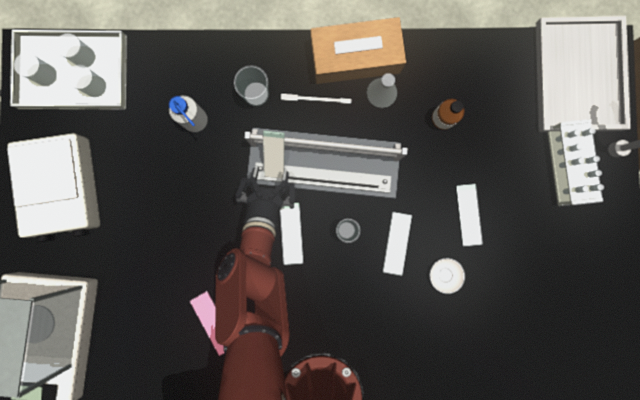

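Plate 1 stands square, with its foot at the lip and its back on the rail. On to plate 2.

```bash
cat >> h.py <<'E'
def leave(y):
    Q=get_obs()['joint_pos'].copy(); Q[1]-=20; Q[4]+=8; move_j(list(Q)); 
def go(i,pose,prev):
    if prev is not None: leave(prev)
    pick(*pose); p=get_obs()['tcp_pos']; move_l([p[0],p[1],200],None,200)
    y=SL[i]; Q1,Qm=to_pre(y); report("mid")
    move_j(list((Q1+Qm)/2)); move_j(list(Q1)); wait(.2); report("pre")
    shot("wrist",f"w_pre{i}")
E
python3 - <<'E'
from h import *
go(1,(423,75.4,3.7),SL[0])
E
```

```text
down [423.1  75.4  -2. ] [0.6 1.4 0.4]
grip 48.6 [-0.9  0.5  7.1]
lift 48.8 [-0.1  1.8 -0.8] [-0.02  0.01  0.05] 63.45
mid 67.3 rk [ 29.1  25.8 428.4] F [-0.8 -0.4 -0.7] M [0.07 0.69 0.02] w 49.0
pre 68.8 rk [1.000e-01 4.210e+01 1.168e+02] F [-0.4  0.6 -1. ] M [0.08 0.57 0.  ] w 48.6
```

View pics/w_pre1.png

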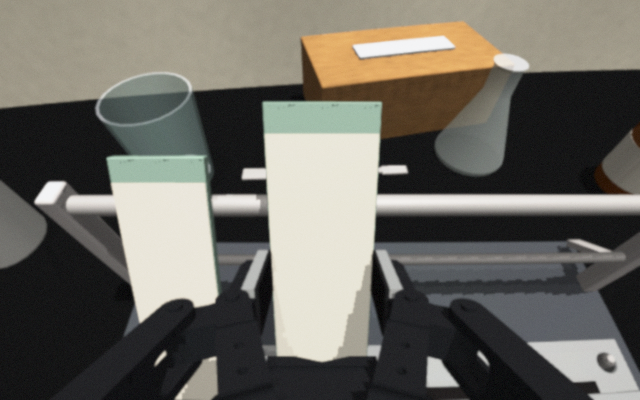

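Run:
```python
from h import *
a,o,f0=seat(SL[1]); release(SL[1],a,o,f0); shot("wrist","w_rel1")
```

```text
a14 69.5 rk [ 4.2 42.  99.7] F [0. 0. 0.] M [0.01 0.59 0.02] w 48.6
al12 69.8 rk [ 4.1 42.  96.8] F [ 0.5  0.6 -1.4] M [ 0.09  0.57 -0.01] w 48.6
al10 70.2 rk [ 3.  42.  95.2] F [ 0.1  0.1 -1.6] M [0.09 0.57 0.  ] w 48.6
al8 70.6 rk [ 1.8 42.  93.5] F [-0.2  0.4 -1.1] M [0.05 0.59 0.01] w 48.6
al6 70.9 rk [ 0.7 42.  91.9] F [-0.6 -0.3 -1. ] M [ 0.07  0.59 -0.01] w 49.0
al5 71.3 rk [ 0.2 42.  91.1] F [ 0.3  0.3 -0.8] M [0.12 0.57 0.04] w 48.6
al4 71.7 rk [-0.5 42.  90.2] F [ 0.6  1.1 -1.3] M [0.06 0.57 0.03] w 48.9
al3 72.0 rk [-1.  42.  89.5] F [ 0.   0.1 -0.7] M [0.04 0.54 0.02] w 49.0
al2 72.4 rk [-1.6 42.  88.6] F [ 0.1 -0.3 -0.6] M [0.01 0.59 0.02] w 49.1
al1 72.8 rk [-2.2 42.  87.8] F [-0.2  0.2 -1.7] M [ 0.09  0.53 -0.01] w 48.5
al0 73.1 rk [-2.4 42.  87.3] F [0.4 0.1 0.3] M [0.06 0.35 0.03] w 48.7
al-1 73.5 rk [-2.4 42.  87.2] F [2.3 0.3 2.4] M [ 0.02 -0.   -0.02] w 49.1
out0.5 73.9 rk [-1.6 42.  86.6] F [2.8 0.5 2.5] M [-0.04 -0.3  -0.02] w 48.4
out-0.5 74.2 rk [-1.3 42.  86.3] F [-5.9 -1.  11.4] M [-0.12 -0.44 -0.12] w 49.0
relax 74.6 rk [-1.4 42.  86.4] F [-0.9  0.1  5.8] M [-0.06 -0.29  0.07] w 48.9
open 75.2 rk [-2.  42.  85.7] F [1.1 0.5 0.6] M [ 0.01  0.4  -0.04] w 61.8
back 75.9 rk [-38.2  42.  111.2] F [ 0.1  0.1 -0.3] M [0.03 0.41 0.02] w 61.9
```

View pics/w_rel1.png

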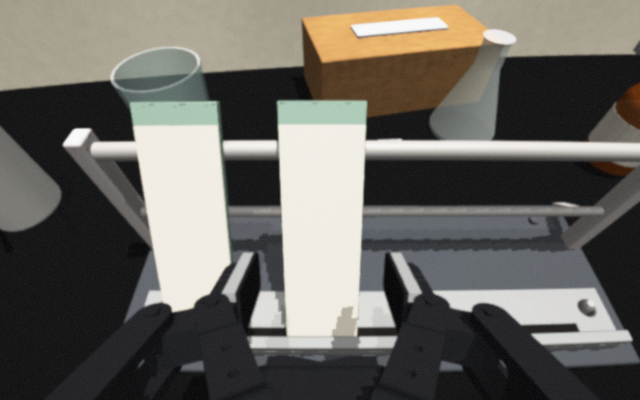

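```bash
sed -i 's/    goto(\[x,y,60\],down(yaw)); /    goto([x,y,200],down(yaw)); move_l([x,y,40],down(yaw),200); /' h.py
python3 - <<'E'
from h import *
go(2,(394.7,-206.0,-10.3),SL[1])
E
```

```text
down [ 394.7 -206.    -2. ] [ 0.9 -0.5 -1.4]
grip 48.6 [-0.9  0.4  5.7]
lift 48.6 [ 0.1 -0.6 -2.2] [ 0.01  0.03 -0.01] 83.7083
mid 86.9 rk [ 29.6 -15.7 410.4] F [-0.8  0.1 -1.2] M [ 0.01  0.63 -0.04] w 48.4
pre 88.4 rk [  0.2 -42.1 116.8] F [ 0.7  0.6 -0.5] M [ 0.05  0.48 -0.02] w 48.5
```

View pics/w_pre2.png

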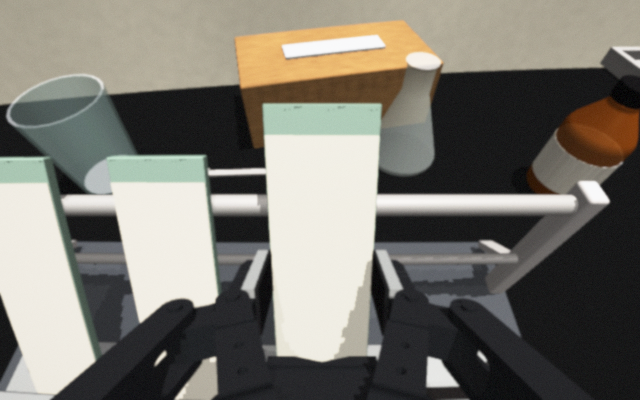

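Run:
```python
from h import *
a,o,f0=seat(SL[2]); release(SL[2],a,o,f0); shot("wrist","w_rel2")
go(3,(469.3,-398.0,4.8),SL[2])
```

```text
a14 89.0 rk [  4.2 -42.   99.8] F [0. 0. 0.] M [0.04 0.55 0.01] w 48.4
al12 89.4 rk [  4.1 -42.   96.8] F [-0.4  0.7  0.3] M [ 0.07  0.46 -0.04] w 48.8
al10 89.8 rk [  3.  -42.   95.2] F [-0.9  0.3 -0.1] M [ 0.07  0.54 -0.  ] w 48.7
al8 90.1 rk [  1.8 -42.   93.5] F [-0.4  1.1  0.4] M [0.03 0.5  0.01] w 48.5
al6 90.5 rk [  0.7 -42.   91.9] F [-0.5 -0.4 -0.5] M [ 0.13  0.58 -0.02] w 48.7
al5 90.9 rk [  0.1 -42.   91.1] F [-0.9  0.2  0.4] M [ 0.09  0.56 -0.04] w 48.6
al4 91.2 rk [ -0.5 -42.   90.2] F [0.1 0.  0.3] M [ 0.08  0.57 -0.03] w 48.8
al3 91.6 rk [ -1.  -42.   89.4] F [-0.1  0.8  0.6] M [ 0.04  0.57 -0.02] w 48.9
al2 92.0 rk [ -1.6 -42.   88.6] F [-0.4 -0.1  0.4] M [ 0.02  0.55 -0.04] w 49.1
al1 92.3 rk [ -2. -42.  88.] F [0.4 0.2 0.1] M [ 0.07  0.44 -0.03] w 48.5
al0 92.7 rk [ -2.  -42.   87.8] F [1.3 0.5 1.5] M [ 0.02  0.08 -0.02] w 49.0
al-1 93.1 rk [ -2.  -42.   87.7] F [3.6 0.8 4.7] M [-0.03 -0.46  0.05] w 48.7
out0.5 93.4 rk [ -1.1 -42.   87.1] F [3.2 1.2 6.4] M [ 0.   -0.66  0.02] w 48.5
out-0.5 93.8 rk [ -0.8 -42.   86.9] F [-5.3  1.1 14.9] M [-0.16 -0.8  -0.07] w 48.8
relax 94.2 rk [ -0.9 -42.   86.9] F [1.8 0.1 8.4] M [-0.05 -0.55  0.06] w 48.6
open 94.8 rk [ -2.1 -42.   85.5] F [-1.2 -0.5  1.7] M [ 0.04  0.37 -0.08] w 62.0
back 95.5 rk [-38.3 -42.1 111.2] F [-0.2 -0.3  1.4] M [0.08 0.36 0.04] w 62.0
down [ 469.4 -398.1   -2. ] [ 0.8 -0.1 -1. ]
grip 48.8 [ 0.5 -0.2  2.5]
lift 48.8 [-0.9  0.2 -2.3] [0.02 0.02 0.03] 102.6
mid 105.4 rk [  26.8 -107.8  368.8] F [ 0.4 -0.1 -0.9] M [-0.02  0.66  0.02] w 48.9
pre 106.7 rk [   0.2 -126.5  117.1] F [-0.3 -0.4 -0.8] M [ 0.09  0.54 -0.01] w 48.8
```

View pics/w_rel2.png

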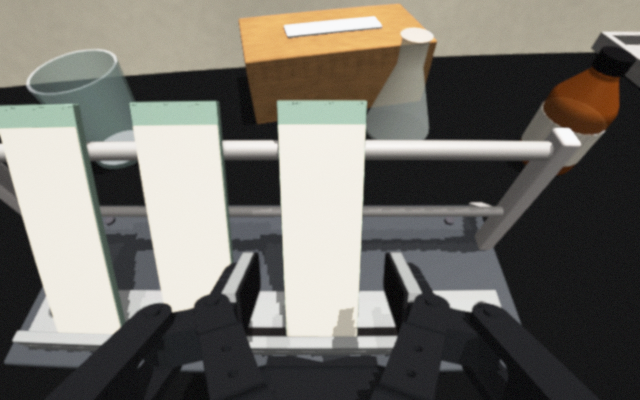

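View pics/w_pre3.png

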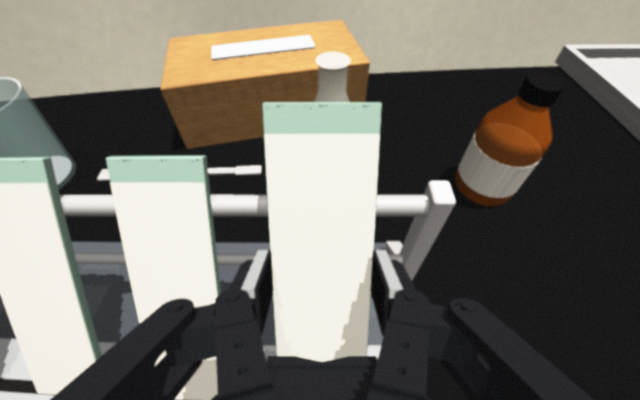

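Three plates stand square at equal spacing, and the fourth is at its pre-place pose with the post clear. I'll seat it, retreat and check.

Run:
```python
from h import *
a,o,f0=seat(SL[3]); release(SL[3],a,o,f0); leave(0)
shot("wrist","w_end")
goto([330,-420,300],down(-90)); wait(.3)
im,c=shot("top","top_end"); shot("scene","sc_end"); print(get_obs()['t'],get_obs()['wrist_force'])
a=im[110:215,230:420]; s=cv2.imread("pics/sc_end.png")[170:300,215:405]
cv2.imwrite("pics/end_c.png",np.vstack([cv2.resize(a,(760,300),interpolation=cv2.INTER_CUBIC)[:,:,::-1],cv2.resize(s,(760,300),interpolation=cv2.INTER_CUBIC)]))
```

```text
a14 107.4 rk [   4.3 -126.1   99.9] F [0. 0. 0.] M [0.05 0.6  0.01] w 48.9
al12 107.8 rk [   4.1 -126.    96.7] F [-0.4  0.1 -0.3] M [0.02 0.54 0.01] w 48.6
al10 108.1 rk [   3.  -126.    95.2] F [-0.1 -0.7 -1.8] M [ 0.1   0.56 -0.01] w 48.7
al8 108.5 rk [   1.8 -126.    93.5] F [ 0.4  0.2 -1.4] M [ 0.09  0.5  -0.01] w 48.8
al6 108.8 rk [   0.7 -126.    91.9] F [ 0.3 -0.5 -1.2] M [ 0.07  0.55 -0.01] w 48.6
al5 109.2 rk [ 1.00e-01 -1.26e+02  9.11e+01] F [-0.8 -0.2 -1.3] M [0.07 0.59 0.  ] w 48.6
al4 109.6 rk [  -0.4 -126.    90.3] F [-0.3  1.  -0.5] M [ 0.05  0.64 -0.05] w 48.5
al3 110.0 rk [  -1.  -126.    89.4] F [-0.6 -0.1 -0.2] M [ 0.    0.5  -0.01] w 48.7
al2 110.3 rk [  -1.6 -126.    88.6] F [ 0.1  0.1 -0.9] M [0.05 0.58 0.  ] w 48.8
al1 110.7 rk [  -2.1 -126.    87.9] F [ 0.5 -0.5 -1.2] M [0.08 0.42 0.01] w 48.6
al0 111.0 rk [  -2.2 -126.1   87.6] F [ 1.1 -0.8  0.4] M [-0.02  0.21  0.06] w 48.8
al-1 111.4 rk [  -2.2 -126.1   87.5] F [3.  0.5 3.6] M [ 0.08 -0.34  0.06] w 48.5
out0.5 111.8 rk [  -1.4 -126.1   86.8] F [ 2.9 -0.8  5.2] M [ 0.02 -0.59 -0.02] w 48.8
out-0.5 112.2 rk [  -1.  -126.1   86.5] F [-3.8 -0.2 11.4] M [-0.08 -0.76  0.04] w 48.7
relax 112.5 rk [  -1.1 -126.1   86.6] F [3.2 0.7 4.7] M [-0.08 -0.59  0.04] w 48.7
open 113.1 rk [  -2.1 -126.    85.6] F [-1.4 -0.8  0.4] M [ 0.04  0.4  -0.05] w 62.1
back 113.8 rk [ -38.3 -126.2  111.1] F [ 0.3  0.1 -0.5] M [0.1  0.36 0.03] w 62.1
116.9833 [-0.0620865   0.33958081  0.52025933]
```

View pics/top_end.png

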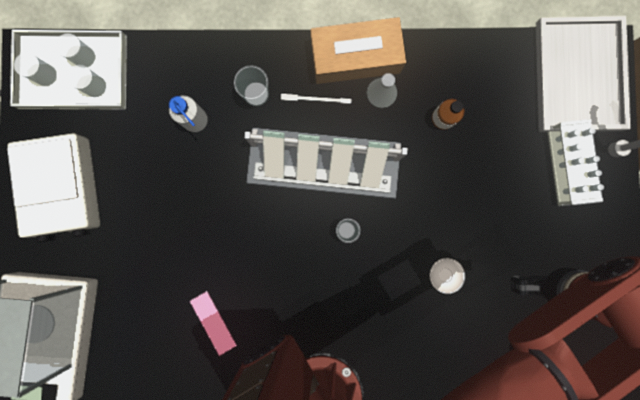

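View pics/end_c.png

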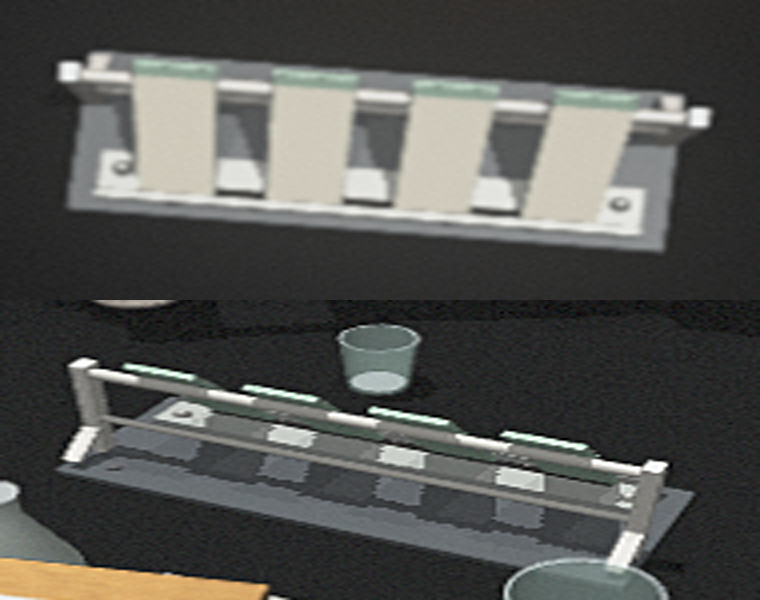

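View pics/w_end.png

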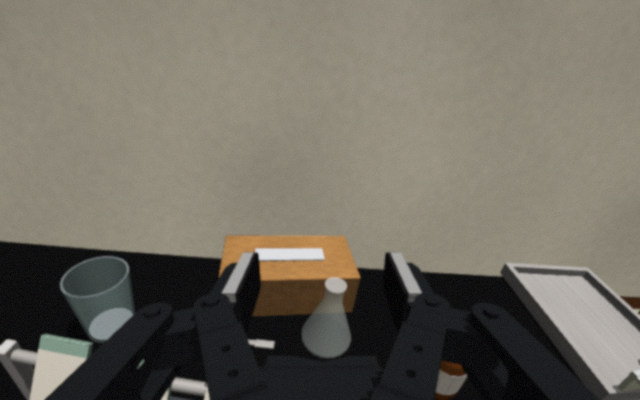

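All four plates are on the rack, and the bystanders look unmoved. I'll check squareness numerically before handing in.

Run:
```python
from h import *
im,c=shot("top"); v=cv2.resize(im,None,fx=5,fy=5,interpolation=cv2.INTER_CUBIC)
for y in SL:
    n=-ZT*3; pts=[rk(np.array([-5.6,y,89])+UP*s*80+[0,w*25,0]+n) for s,w in [(1,1),(1,-1),(-1,-1),(-1,1)]]
    q=((proj(pts,c)+.5)*5-.5).round().astype(np.int32); cv2.polylines(v,[q],True,(255,0,0),1)
cv2.imwrite("pics/chk.png",v[590:1010,1200:1995][:,:,::-1])
```

```text
(no output)
```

View pics/chk.png

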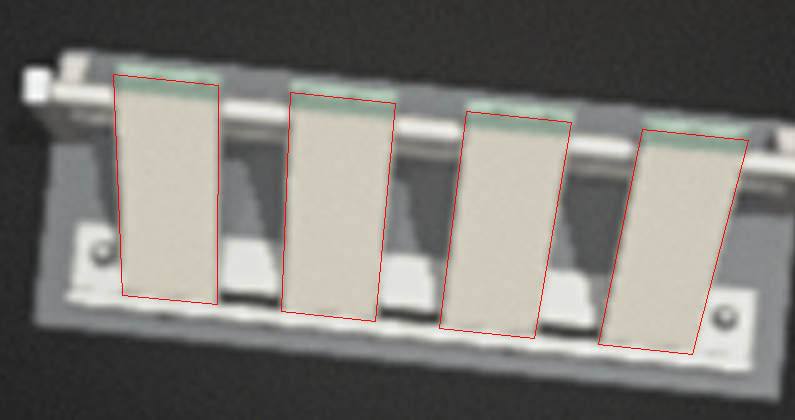

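```bash
python3 -c "
from station import *
print(get_obs()['t']); print(sign_off())"
```

```text
117.0333
the job is handed in; nothing more can be done
None
```

I fitted the footboard over both dowels, lip to the front. All four white plates now lean on the rack at y = ±42 and ±126 mm, coated face outward. I handed the job in at 117 s of the 210 s allowed.

**Footboard:** the camera-based aim was about 2 mm off. The dowels pushed back with about 10 N, so I shifted the target to follow the force and the board then slid down freely. The tool stopped at z = 11.1 mm against about 11 mm expected. Both dowel tips show in the holes in the pictures taken afterwards.

**Plates:** I gripped each one at 30 N. Each met the footboard and the rail within about 1–2 mm of where the given geometry puts them, with contact forces up to about 17 N.

**Last checks:**
- In the final top view the predicted outlines match all four plates. They stand square with clear gaps and their feet at the lip.
- The beakers, flask, bottles, spatula, dish and pink look-alike look unmoved.
- The arm is clear of everything, and I saw no knock or grip slip.
- I checked foot-to-lip contact only from force and pictures, so any gap of about a millimetre would not show.

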